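# Clip the dial gauge to the run-out stand and zero it

### The job

Set up the run-out check: take the dial gauge out of its wooden holder, clip its spring clamp onto the square post of the stand so that it sits down on the round pillar, pushed fully home with the plunger resting pressed against the rim of the wheel hub. Then, with the gauge left clipped there, turn the bezel until the zero mark stands at the pointer, and let go. Leave the other things on the table where they are.

Things in the scene. Friction and masses are not known exactly. Their poses are not given: they have to be found in the camera images.
- gauge: dial gauge on a spring clamp, 173 x 60 x 56 mm, 0.21 kg. Origin at the underside by the hinge (axis at x = 0, y = 16 mm), z up to the dial face, x towards jaws and plunger, y left. Jaws run to x = 66 (z 0 to 22), black handles back to x = -72 (z 0 to 30). Right half rigid with the gauge: jaw face flat at y = -7, handle's outer face flat at y = -20. Left half is sprung (joint clip_jaw)
- clip_handles (a point): point of the gauge (x = -58, y = 0, z = 13 mm) between the handles, where to squeeze. At rest 60 mm across (y -20 to +40, widest at x = -63); squeezed to their stop 32 mm (y -20 to +12, both faces then flat and parallel), where they can be gripped hard to carry the gauge. Takes 8 N at first, 14 N at the stop; let go and the jaws shut. In the holder they lie sunk, out of reach
- clip_mouth (a point): point of the gauge (x = 45, y = 0, z = 0 mm): the post's axis at the pillar's top belongs here when fully home; the clamp's bridge between the jaws (front edge at x = 38) then meets the post. Handles at their stop, the jaws stand open from y = -7 to about +17 here; shut, 5 mm. No lead-in: hold them open to pass the post; on release they draw the rigid jaw against it
- dial (a point): middle of the dial's top (x = 12, y = 0, z = 56 mm of the gauge). Dial case 52 mm diameter at z 29 to 42; on it the knurled bezel, 56 mm diameter, z 42 to 56: in the holder the gauge is taken by it. Stem (8 mm round) and plunger run along x at z = 35 from the case to x = 101, passing 3 mm over the post
- clip_jaw (a joint): angle of the sprung left jaw, rad: 0 shut, about 0.20 when clipped on the 14 mm post, 0.43 at the stop with the handles squeezed to 32 mm
- plunger (a joint): how far the plunger is pushed in, m: 0 out, 0.010 the most; light spring of about 0.3 N. With the clamp fully home on the post it reads about 0.004
- pointer (a joint): angle of the pointer about the gauge's z axis, rad, anticlockwise seen from above; 0 points to the gauge's -y; it turns clockwise by 0.35 rad for each mm the plunger is pushed in
- bezel (a joint): angle of bezel and dial face (they turn together, about the dial's axis), rad, anticlockwise seen from above; at 0 the zero mark lies towards the gauge's -y. The zero mark is at the pointer when bezel = pointer. Stiff enough to stay where it is left
- zero_mark (a point): zero mark on the white dial face: the broad black bar with a diamond, 20 mm from the dial's axis; the other 39 divisions (9 degrees each) are thin lines
- pointer_tip (a point): point on the black pointer's line 20 mm from the dial's axis (its end is 16 mm out, a short counterweight tail on the other side)
- stand: fixed run-out stand, grey base 246 x 124 x 16 mm. Origin under the square post's axis, at the bench; x from post to wheel hub. Round pillar, 104 mm diameter, top at z = 46 mm; from it rises the post, 14 x 14 mm, sides along x and y, to z = 74. Hub axis at x = 107, rim 110 mm diameter at z 66 to 96, studs to z = 118. The gauge goes on from the -x side, its x along the stand's x
- post_foot (a point): point on the post's axis at the pillar's top (46 mm above the bench)
- holder: fixed wooden holder block, 202 x 104 x 36 mm, with a pocket 30 mm deep (floor 6 mm above the bench) fitted round the clamp with about 6 mm clearance; its frame is that of the gauge lying in it, at the bench: x -90 to 112 mm, y -42 to 62 mm. The gauge lies on the pocket's floor with its dial above the rim
- brake_pad: brake pad, 50 x 128 x 16 mm, bystander; origin in the middle of its underside
- bearing: ball bearing, 52 mm diameter, 15 mm high, bystander; origin in the middle of its underside
- oil_filter: oil filter, 72 mm diameter, 88 mm high, bystander; origin in the middle of its underside
- mask_tape: roll of masking tape, 100 mm diameter, 25 mm high, bystander; origin in the middle of its underside

How it is judged (in metres and radians):
On the way:
1. the gauge is clipped on the post by its clamp, down on the pillar and home, plunger pressed against the hub's rim, and let go (distance between clip_mouth and post_foot below 0.006 m and angle between the x axis of gauge and the x axis of stand, either way round below 0.12 rad and angle between gauge's own z axis and vertical below 0.1 rad and value of joint clip_jaw between 0.12 and 0.3 rad and value of joint plunger between 0.001 and 0.009 m and contact force between the fingers and gauge below 0.2 N), for 0.3 s.
At the end, for the whole second after the job is handed in: gauge at rest and level on the pillar, clamped on the post (mouth within 6 mm of post_foot, in line within 0.12 rad, jaw angle 0.12 to 0.30 rad), plunger pushed in 1 to 9 mm by the hub, zero mark within 3 mm (about one division) of the pointer's line (distance between clip_mouth and post_foot below 0.006 m and angle between the x axis of gauge and the x axis of stand, either way round below 0.12 rad and angle between gauge's own z axis and vertical below 0.1 rad and value of joint clip_jaw between 0.12 and 0.3 rad and value of joint plunger between 0.001 and 0.009 m and distance between zero_mark and pointer_tip below 0.003 m and linear speed of gauge below 0.02 m/s); the robot touches nothing.
It fails at once if a bystander is pushed more than 30 mm from its place (distance of any of brake_pad, bearing, oil_filter, mask_tape from where it was at the start of the episode above 0.03 m).
It also fails if it takes over 51 s, if anything falls off the work surface, if the arm or the gripper's body presses on something with over 40 N, if the wrist force passes 120 N, or if a joint passes its speed limit or range.

### The arm

A 7-joint arm with a two-finger parallel gripper is mounted at the origin on a cart in front of the work surface, level with it; the furniture and walls round the work are solid. World frame = base frame: x ahead of the robot, y to its left, z up, the work surface at z = 0. Lengths are in mm, angles in rad, forces in N, time in s.
With the tool pointing down it reaches from about 400 to 850 mm from the base axis. Payload 4.5 kg.
Tool frame: the origin (TCP) lies between the finger pads; the fingertips stand robot.tips_ahead ahead of it and the grasp point (between the pads) lies 11 mm behind it (robot.tips_ahead is the distance from the TCP to the fingertips, in mm); z points along the fingers, y is the line along which they close (so a half turn about z gives the same grasp; the last joint's range is limited). The gripper opens to 88 mm and grips with 3 to 60 N. Pads are 18 mm wide; open, the fingers measure 123 mm over their backs; the gripper's body (75 mm by 187 mm) begins 45 mm behind the grasp point.
Start: joints at [-1.213, 0.689, -0.195, 1.565, 0.157, 0.902, -0.215], TCP at [198.838, 592.551, 246.743] pointing down, gripper open.
Joint ranges: [-3.01, 3.01], [-0.46, 2.08], [-1.47, 1.51], [0.13, 2.56], [-1, 4.14], [0.04, 2.09], [-2.66, 2.66]. Speed limits (rad/s): [2.57, 2.57, 3.14, 3.14, 3.14, 3.14, 3.14].

### API

Orientations are given as a unit quaternion [x, y, z, w].
In Python, from bench import robot gives the robot as it stands.
- The arm moves only by the tool drive_tool, never from a script. Its argument "plan" is a list of rows, each an object with "delta_pos": the shift along the world's x, y, z each as a share of 0.04 m, from -1 to 1, a list of three; "angular": the turn, a rotation vector about the world's x, y, z each as a share of 0.1 rad, from -1 to 1, a list of three. In form: [{"delta_pos": [x, y, z], "angular": [rx, ry, rz]}, ...]. A call has 1 to 10 rows; each row shifts and turns the commanded pose from where the row before left it; what a row does not reach is not made up. A row lasts 1/12 s, in which the tool goes at most 41.7 mm and 7.16 degrees, less where a joint would pass 70% of its speed; a pose out of reach is approached as far as the arm can. A call with a number of a shift or a turn outside -1 to 1 is refused whole. A call with a gripper value outside its range is refused whole. "claw" is the finger opening in mm, from 0 to 88.1, set as the call begins (left out, the last holds). The fingers move at their own pace and stop on an object; "squeeze" is the grip in N (left out, the last holds). Time passes only in rows, so rows that do not move let the fingers close. It gives the time, the measured TCP pose, the force, the opening and the grip force at its end, in the units of the state.
- robot.get_state(): the state, without advancing time (a new reading comes with each control period).
- robot.get_image(name): name is "scene" or "top"; returns a dict with "color" (480x640x3 uint8, blue, green, red), "camera_matrix" (3x3 intrinsics, pixels), "camera_from_world" (4x4, takes a point from world to camera coordinates). Camera axes: x right, y down, z forward; pixel columns grow to the right and rows downward; lengths in mm; the calibration is good to about 2 mm. A picture is of the moment at which its call begins. There is no depth.
- robot.hand_in(): hands the job in; it is judged then, once.
The state is a dict: "time": time; "q": joint angles; "dq": joint speeds; "tau": joint torques, N m; "tool_pos": TCP position; "eef_rot": TCP orientation; "force": force on the tool from outside, world axes, zero at the start; "wrist_torque": the same for the moment, N m; "finger_gap": finger opening in mm; "gripper_force": force on a finger pad.
Only numpy, scipy, OpenCV 4.12 (cv2) and the standard library are available. Lean on these libraries where they do the work, as an engineer would, in place of code of your own. Each camera call takes 0.05 s, during which the arm holds its last target. There are 200 camera calls.

## Working session

There is one attempt and no reset: what is moved stays moved. The work goes in short steps, Python scripts to look and compute and a tool call to move; the robot and the scene stay as the last step left them, time stands still between calls to the robot, and variables do not carry over. Pictures are saved under pics/ and viewed, at most 10 in all, crops included, and the job is handed in when it is done.

Besides the shell and the picture viewer there is one more tool, called after "Emit:" as name(argument=value, ...) on one line, values as JSON. drive_tool: Moves the arm, as the interface text tells. Its arguments: {"type":"object","properties":{"plan":{"type":"array","items":{"type":"object","properties":{"delta_pos":{"type":"array","items":{"type":"number"}},"angular":{"type":"array","items":{"type":"number"}}}}},"claw":{"type":"number"},"squeeze":{"type":"number"}},"required":["plan"]}

```bash
ls; mkdir -p pics; python3 - <<'E'
from bench import robot
import cv2,numpy as np
print(robot.get_state(), robot.tips_ahead)
for n in("scene","top"):
    r=robot.get_image(n); cv2.imwrite(f"pics/{n}0.png",r["color"]); print(n,r["camera_matrix"],np.round(r["camera_from_world"],4).tolist())
E
```

```text
pics
{'time': 0.0, 'q': array([-1.21317119,  0.68996121, -0.19449546,  1.5663491 ,  0.15732641,
        0.9024927 , -0.21511431]), 'dq': array([-0.00114246,  0.00112866, -0.00103232, -0.00056288,  0.00051684,
       -0.00110932, -0.00078304]), 'tau': array([ 6.84919305e-04, -5.27568197e+01, -1.26653317e+00, -1.53428257e+01,
       -5.25936764e-02,  6.62987106e-03,  1.68277470e-04]), 'tool_pos': array([198.73764999, 591.9101866 , 245.9224162 ]), 'eef_rot': array([ 1.61170066e-01,  9.86926230e-01, -9.06432868e-04, -6.39368969e-05]), 'force': array([-0.81864848,  0.98028497, -0.12320212]), 'wrist_torque': array([ 0.0148731 , -0.0239889 ,  0.00656351]), 'gripper_force': 0.0, 'finger_gap': 88.42582110690344} 8.0
scene [[569.51692      0.         312.189784  ]
 [  0.         569.51692    244.00218366]
 [  0.           0.           1.        ]] [[0.7725, -0.6345, 0.0235, -511.4914], [-0.3927, -0.5066, -0.7675, 231.8277], [0.4989, 0.5837, -0.6406, 995.0878], [0.0, 0.0, 0.0, 1.0]]
top [[584.21803309   0.         311.70331123]
 [  0.         584.21803309 251.60290651]
 [  0.           0.           1.        ]] [[-0.0935, -0.9956, -0.0022, -27.2694], [-0.972, 0.0918, -0.2163, 608.897], [0.2156, -0.0181, -0.9763, 1464.625], [0.0, 0.0, 0.0, 1.0]]
```

View pics/scene0.png

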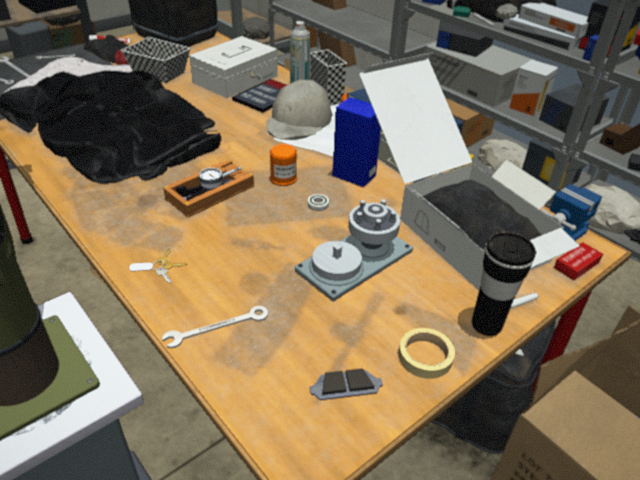

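View pics/top0.png

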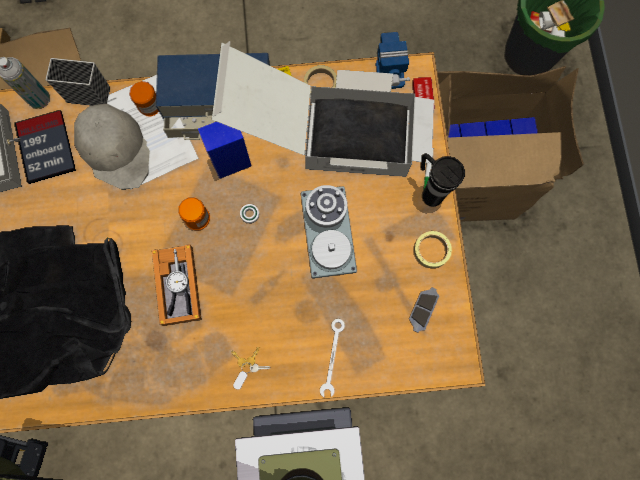

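```bash
python3 - <<'E'
import cv2,numpy as np
S=cv2.imread("pics/scene0.png");T=cv2.imread("pics/top0.png")
def crop(I,x,y,w,h,s):
    c=cv2.resize(I[y:y+h,x:x+w],None,fx=s,fy=s,interpolation=cv2.INTER_CUBIC)
    for k in range(0,w,10): cv2.putText(c,str(x+k),(k*s,8),0,.3,(0,255,255));cv2.line(c,(k*s,8),(k*s,14),(0,255,255))
    for k in range(10,h,10): cv2.putText(c,str(y+k),(0,k*s+3),0,.3,(0,255,255));cv2.line(c,(20,k*s),(26,k*s),(0,255,255))
    return c
def pair(a,b,n):
    h=max(a.shape[0],b.shape[0]);o=np.zeros((h,a.shape[1]+b.shape[1],3),np.uint8)
    o[:a.shape[0],:a.shape[1]]=a;o[:b.shape[0],a.shape[1]:]=b;cv2.imwrite(n,o)
pair(crop(T,148,240,56,90,6),crop(S,160,155,100,64,4),"pics/h1.png")
pair(crop(T,298,182,62,98,6),crop(S,292,196,125,104,3),"pics/s1.png")
E
```

```text
(no output)
```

View pics/h1.png

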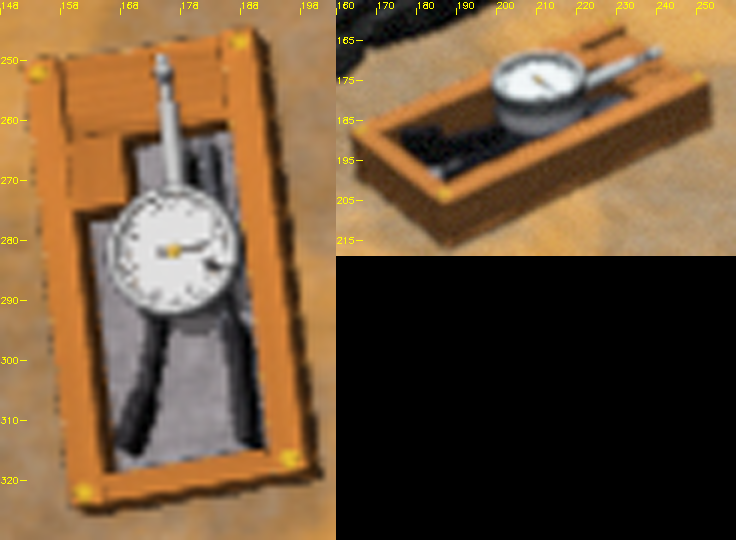

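View pics/s1.png

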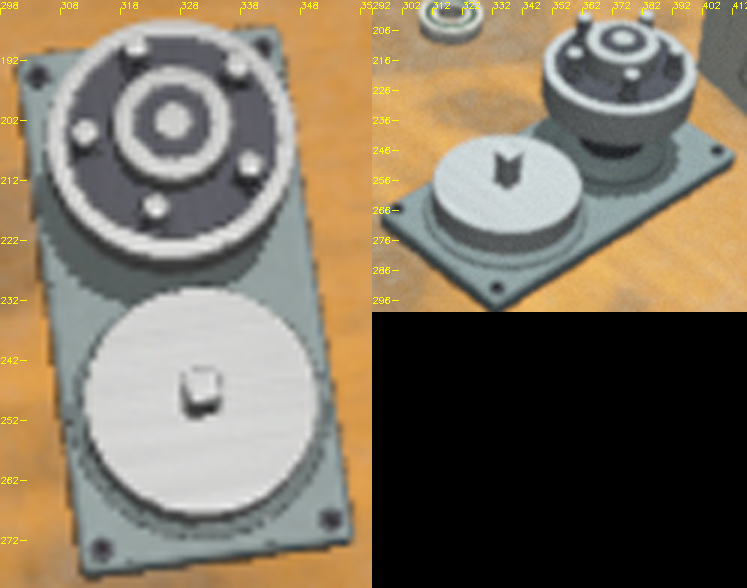

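```bash
cat > m.py <<'E'
import numpy as np
from scipy.optimize import least_squares
K={'s':(569.517,312.19,244.002),'t':(584.218,311.703,251.603)}
M={'s':np.array([[0.7725,-0.6345,0.0235,-511.4914],[-0.3927,-0.5066,-0.7675,231.8277],[0.4989,0.5837,-0.6406,995.0878]]),
't':np.array([[-0.0935,-0.9956,-0.0022,-27.2694],[-0.972,0.0918,-0.2163,608.897],[0.2156,-0.0181,-0.9763,1464.625]])}
def proj(c,p):
    q=M[c]@np.append(p,1);f,a,b=K[c];return np.array([f*q[0]/q[2]+a,f*q[1]/q[2]+b])
def tri(**o):
    r=least_squares(lambda p:np.concatenate([proj(c,p)-o[c] for c in o]),[600,0,50]);return r.x,np.abs(r.fun).max()
def pix(px,py,x0,y0,s,ox=0): return np.array([x0+(px-ox+.5)/s-.5,y0+(py+.5)/s-.5])
E
python3 - <<'E'
from m import *
np.set_printoptions(precision=1,suppress=True)
HT=lambda a,b:pix(a,b,148,240,6); HS=lambda a,b:pix(a,b,160,155,4,336)
ST=lambda a,b:pix(a,b,298,182,6); SS=lambda a,b:pix(a,b,292,196,3,372)
for n,a,b in [("pin back-left",HT(84,492),HS(360,130)),("pin back-right",HT(290,458),HS(445,195)),("pin front-right",HT(240,41),HS(698,77)),
 ("dial",HT(174,250),HS(540,77)),("pillar",ST(201.5,402),SS(507.5,185)),("hub",ST(171.5,139),SS(620,66)),("post",ST(202,380),SS(508,152)),
 ("plungertip",HT(162,62),HS(655,50)),("base bl",ST(86,575),SS(383,222)),("base br",ST(352,540),SS(497,310)),("base fr",ST(278,28),SS(735,157))]:
    print(n,*tri(t=a,s=b))
# stand fit
T=[((52*0,0,46),'t',ST(201.5,402)),((0,0,46),'s',SS(507.5,185)),((107,0,96),'t',ST(171.5,139)),((107,0,96),'s',SS(620,66)),((0,0,74),'t',ST(202,380))]
C=[((-1,62,16),'t',ST(86,575)),((-1,-62,16),'t',ST(352,540)),((1,-62,16),'t',ST(278,28)),((1,62,16),'t',ST(18,68)),((-1,62,16),'s',SS(383,222)),((-1,-62,16),'s',SS(497,310)),((1,-62,16),'s',SS(735,157))]
def R(v,p): c,s=np.cos(v[2]),np.sin(v[2]);return np.array([v[0]+c*p[0]-s*p[1],v[1]+s*p[0]+c*p[1],p[2]])
def f(v):
    return np.concatenate([proj(c,R(v,p))-o for p,c,o in T]+[proj(c,R(v,(v[3]+123*p[0],p[1],p[2])))-o for p,c,o in C])
r=least_squares(f,[600,0,0,50]);print("stand",r.x,"yaw",round(r.x[2],3));print(r.fun.reshape(-1,2))
pins=[((-1,1),'t',HT(84,492)),((-1,-1),'t',HT(290,458)),((1,-1),'t',HT(240,41)),((1,1),'t',HT(38,72)),((-1,1),'s',HS(360,130)),((-1,-1),'s',HS(445,195)),((1,-1),'s',HS(698,77))]
def g(v): return np.concatenate([proj(c,R(v,(11+v[3]*p[0],10+v[4]*p[1],36)))-o for p,c,o in pins])
r=least_squares(g,[600,200,0,95,45]);print("holder",r.x,"yaw",round(r.x[2],3));print(r.fun.reshape(-1,2))
print("dial expect",R(r.x,(12,0,62)))
E
```

```text
pin back-left [461.9 322.7  33.8] 0.16457610388209787
pin back-right [468.7 232.6  33.4] 0.31156857624944223
pin front-right [657.1 244.8  35.5] 0.42179519617425854
dial [560.9 273.3  58.5] 0.45346103567561613
pillar [ 613.5 -137.8   42.5] 0.4405369088969735
hub [ 719.9 -133.9   95. ] 0.4041224021898415
post [ 615.  -136.3   71.3] 0.2788353705622342
plungertip [648.6 278.8  41.9] 0.174253844184733
base bl [548.  -80.2   2.6] 0.5970923945432673
base br [ 551.3 -200.7    7.8] 0.4157322534966852
base fr [ 793.7 -192.4   11.3] 0.17644043882995675
stand [ 612.7 -139.8    0.    54.5] yaw 0.049
[[ 1.  -0.5]
 [ 0.1 -0.5]
 [ 0.5 -0.4]
 [-0.2 -0.1]
 [ 1.3  0.7]
 [ 0.9  1. ]
 [ 2.2  0.3]
 [ 0.4 -0.6]
 [-0.4 -1.2]
 [-2.7 -3. ]
 [-0.2 -0.7]
 [ 0.2 -1.3]]
holder [548.9 272.4   0.1  94.7  45.4] yaw 0.072
[[ 0.2 -0.1]
 [ 0.5 -0.2]
 [ 0.2 -0.4]
 [ 0.1 -0.1]
 [-0.3 -0.5]
 [-0.4 -0.4]
 [-0.5 -0. ]]
dial expect [560.9 273.3  62. ]
```

Emit:
drive_tool(plan=[{"delta_pos": [0.65, -0.57, -0.12], "angular": [0, 0, 0.28]}, {"delta_pos": [0.65, -0.57, -0.12], "angular": [0, 0, 0.28]}, {"delta_pos": [0.65, -0.57, -0.12], "angular": [0, 0, 0.28]}, {"delta_pos": [0.65, -0.57, -0.12], "angular": [0, 0, 0.28]}, {"delta_pos": [0.65, -0.57, -0.12], "angular": [0, 0, 0.28]}, {"delta_pos": [0.65, -0.57, -0.12], "angular": [0, 0, 0.28]}, {"delta_pos": [0.65, -0.57, -0.12], "angular": [0, 0, 0.28]}], claw=88)

```text
time: 0.68
tool_pos: [381.8, 431.4, 212.6]
eef_rot: [0.063, 0.998, -0.0, -0.0]
force: [0.1, 0.2, 0.6]
finger_gap: 88.2
gripper_force: 0.0
```

Emit:
drive_tool(plan=[{"delta_pos": [0.65, -0.57, -0.12], "angular": [0, 0, 0.28]}, {"delta_pos": [0.65, -0.57, -0.12], "angular": [0, 0, 0.28]}, {"delta_pos": [0.65, -0.57, -0.12], "angular": [0, 0, 0.28]}, {"delta_pos": [0.65, -0.57, -0.12], "angular": [0, 0, 0.28]}, {"delta_pos": [0.65, -0.57, -0.12], "angular": [0, 0, 0.28]}, {"delta_pos": [0.65, -0.57, -0.12], "angular": [0, 0, 0.28]}, {"delta_pos": [0.65, -0.57, -0.12], "angular": [0, 0, 0.28]}, {"delta_pos": [0, 0, 0], "angular": [0, 0, 0]}, {"delta_pos": [0, 0, 0], "angular": [0, 0, 0]}])

```text
time: 1.43
tool_pos: [564.4, 270.1, 178.4]
eef_rot: [-0.031, 1.0, -0.001, -0.0]
force: [-0.1, 1.1, 0.3]
finger_gap: 87.9
gripper_force: 0.0
```

Emit:
drive_tool(plan=[{"delta_pos": [-0.04, 0.04, -0.7], "angular": [0, 0, 0.1]}, {"delta_pos": [-0.04, 0.04, -0.7], "angular": [0, 0, 0]}, {"delta_pos": [0, 0, -0.7], "angular": [0, 0, 0]}, {"delta_pos": [0, 0, -0.6], "angular": [0, 0, 0]}, {"delta_pos": [0, 0, -0.4], "angular": [0, 0, 0]}, {"delta_pos": [0, 0, -0.16], "angular": [0, 0, 0]}, {"delta_pos": [0, 0, 0], "angular": [0, 0, 0]}, {"delta_pos": [0, 0, 0], "angular": [0, 0, 0]}])

```text
time: 2.1
tool_pos: [559.3, 277.7, 49.7]
eef_rot: [-0.04, 0.999, 0.0, 0.0]
force: [0.0, 1.3, 0.3]
finger_gap: 87.8
gripper_force: 0.0
```

Emit:
drive_tool(plan=[{"delta_pos": [0, 0, 0], "angular": [0, 0, 0]}, {"delta_pos": [0, 0, 0], "angular": [0, 0, 0]}, {"delta_pos": [0, 0, 0], "angular": [0, 0, 0]}, {"delta_pos": [0, 0, 0], "angular": [0, 0, 0]}, {"delta_pos": [0, 0, 0], "angular": [0, 0, 0]}, {"delta_pos": [0, 0, 0], "angular": [0, 0, 0]}], claw=40, squeeze=35)

```text
time: 2.6
tool_pos: [559.9, 276.5, 49.6]
eef_rot: [-0.039, 0.999, 0.0, 0.0]
force: [-0.4, -0.9, 2.6]
finger_gap: 55.1
gripper_force: 35.0
```

Emit:
drive_tool(plan=[{"delta_pos": [0, 0, 0.2], "angular": [0, 0, 0]}, {"delta_pos": [0, 0, 0.4], "angular": [0, 0, 0]}, {"delta_pos": [0, 0, 0.6], "angular": [0, 0, 0]}, {"delta_pos": [0, 0, 0.6], "angular": [0, 0, 0]}, {"delta_pos": [0, -0.2, 0.2], "angular": [0, 0, 0]}, {"delta_pos": [0, -0.5, 0], "angular": [0, 0, 0]}, {"delta_pos": [0, -0.7, 0], "angular": [0, 0, 0]}, {"delta_pos": [0, -0.7, 0], "angular": [0, 0, 0]}, {"delta_pos": [0, -0.7, 0], "angular": [0, 0, 0]}, {"delta_pos": [0, -0.7, 0], "angular": [0, 0, 0]}])

```text
time: 3.43
tool_pos: [558.9, 134.2, 128.7]
eef_rot: [-0.039, 0.999, -0.0, -0.001]
force: [0.1, -0.3, -2.0]
finger_gap: 55.0
gripper_force: 35.0
```

Emit:
drive_tool(plan=[{"delta_pos": [0, -0.7, 0], "angular": [0, 0, 0]}, {"delta_pos": [0, -0.5, -0.2], "angular": [0, 0, 0]}, {"delta_pos": [0, -0.2, -0.5], "angular": [0, 0, 0]}, {"delta_pos": [0, 0, -0.5], "angular": [0, 0, 0]}, {"delta_pos": [0, 0, -0.4], "angular": [0, 0, 0]}, {"delta_pos": [0, 0, -0.2], "angular": [0, 0, 0]}, {"delta_pos": [0, 0, 0], "angular": [0, 0, 0]}, {"delta_pos": [0, 0, 0], "angular": [0, 0, 0]}])

```text
time: 4.1
tool_pos: [559.3, 80.5, 57.0]
eef_rot: [-0.039, 0.999, -0.0, -0.0]
force: [0.1, -1.3, -1.3]
finger_gap: 55.2
gripper_force: 35.0
```

```bash
python3 - <<'E'
from bench import robot
import cv2,numpy as np
a=robot.get_image("scene")["color"];b=robot.get_image("top")["color"]
a=cv2.resize(a[90:340,150:450],None,fx=1.33,fy=1.33);b=cv2.resize(b[180:400,150:350],None,fx=2,fy=2)
o=np.zeros((440,800,3),np.uint8);o[:a.shape[0],:a.shape[1]]=a;o[:,400:400+b.shape[1]]=b;cv2.imwrite("pics/p1.png",o)
E
```

```text
(no output)
```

View pics/p1.png

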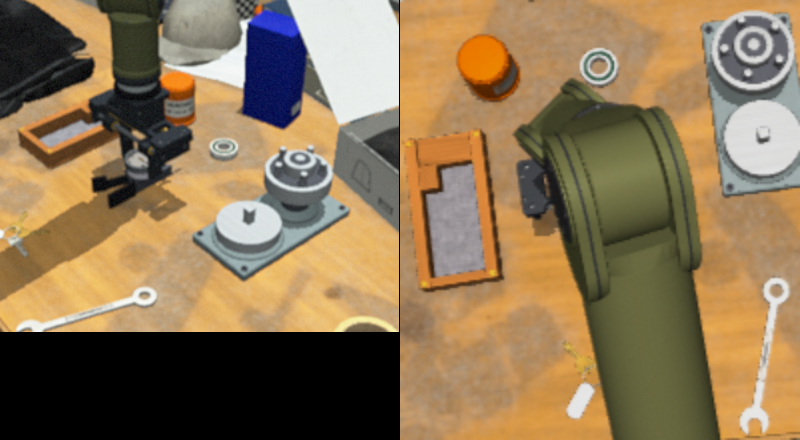

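Emit:
drive_tool(plan=[{"delta_pos": [0, 0, -0.15], "angular": [0, 0, 0]}, {"delta_pos": [0, 0, -0.15], "angular": [0, 0, 0]}, {"delta_pos": [0, 0, -0.04], "angular": [0, 0, 0]}, {"delta_pos": [0, 0, 0], "angular": [0, 0, 0]}, {"delta_pos": [0, 0, 0], "angular": [0, 0, 0]}])

```text
time: 4.62
tool_pos: [559.7, 80.6, 43.6]
eef_rot: [-0.039, 0.999, -0.0, 0.0]
force: [-0.3, -0.4, 0.0]
finger_gap: 55.2
gripper_force: 35.0
```

Emit:
drive_tool(plan=[{"delta_pos": [0, 0, 0], "angular": [0, 0, 0]}, {"delta_pos": [0, 0, 0], "angular": [0, 0, 0]}, {"delta_pos": [0, 0, 0], "angular": [0, 0, 0]}, {"delta_pos": [0, 0, 0], "angular": [0, 0, 0]}, {"delta_pos": [0, 0, 0.3], "angular": [0, 0, 0]}, {"delta_pos": [0, 0, 0.8], "angular": [0, 0, 0]}, {"delta_pos": [0, 0, 0.8], "angular": [0, 0, 0]}, {"delta_pos": [-0.2, 0, 0.8], "angular": [0, 0, 0]}, {"delta_pos": [-0.6, 0, 0.8], "angular": [0, 0, 0]}, {"delta_pos": [-0.8, 0, 0.8], "angular": [0, 0, 0]}], claw=88)

```text
time: 5.45
tool_pos: [499.1, 80.8, 215.5]
eef_rot: [-0.038, 0.999, 0.001, 0.002]
force: [-0.4, 1.0, 0.8]
finger_gap: 88.1
gripper_force: 0.0
```

Emit:
drive_tool(plan=[{"delta_pos": [-0.8, 0.8, 0.5], "angular": [0, 0, 0]}, {"delta_pos": [-0.8, 0.8, 0.5], "angular": [0, 0, 0]}, {"delta_pos": [-0.2, 0.9, 0], "angular": [0, 0, 0]}, {"delta_pos": [0, 0.9, 0], "angular": [0, 0, 0]}, {"delta_pos": [0, 0.9, 0], "angular": [0, 0, 0]}, {"delta_pos": [0, 0.5, 0], "angular": [0, 0, 0]}, {"delta_pos": [0, 0, 0], "angular": [0, 0, 0]}])

```text
time: 6.03
tool_pos: [435.3, 268.8, 248.1]
eef_rot: [-0.043, 0.999, 0.003, 0.001]
force: [0.5, 0.6, -0.8]
finger_gap: 88.0
gripper_force: 0.0
```

```bash
python3 - <<'E'
from bench import robot
import cv2,numpy as np
b=robot.get_image("top")["color"];a=robot.get_image("scene")["color"]
def crop(I,x,y,w,h,s):
    c=cv2.resize(I[y:y+h,x:x+w],None,fx=s,fy=s,interpolation=cv2.INTER_CUBIC)
    for k in range(0,w,10): cv2.putText(c,str(x+k),(k*s,8),0,.3,(0,255,255));cv2.line(c,(k*s,8),(k*s,14),(0,255,255))
    for k in range(10,h,10): cv2.putText(c,str(y+k),(0,k*s+3),0,.3,(0,255,255));cv2.line(c,(20,k*s),(26,k*s),(0,255,255))
    return c
A=crop(b,225,240,60,95,6);B=crop(a,210,170,105,90,4)
o=np.zeros((570,780,3),np.uint8);o[:A.shape[0],:A.shape[1]]=A;o[:B.shape[0],360:]=B;cv2.imwrite("pics/p2.png",o)
E
```

```text
(no output)
```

View pics/p2.png

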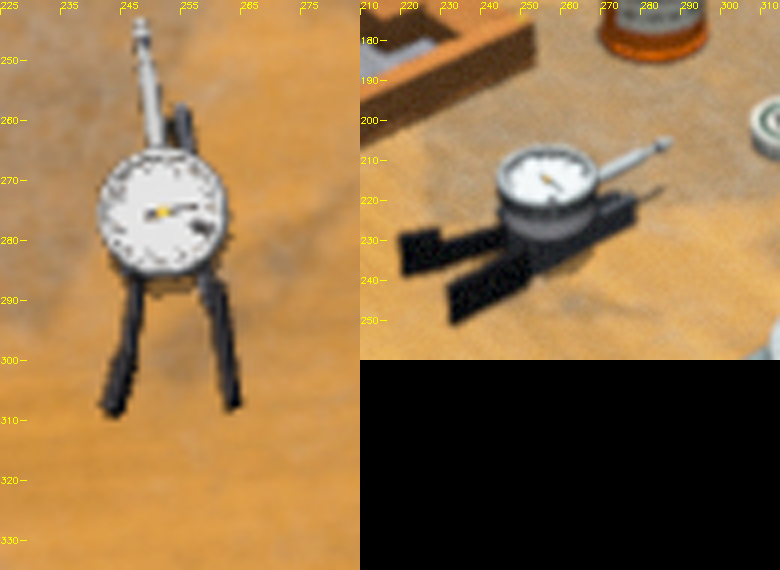

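```bash
python3 - <<'E'
from m import *
np.set_printoptions(precision=1,suppress=True)
def at(u,v,z):
    r=least_squares(lambda p:proj('t',[p[0],p[1],z])-[u,v],[550,80]);return r.x
P=lambda a,b:pix(a,b,225,240,6)
d=at(*P(163,212),56);t=at(*P(140,22),35);hr=at(*P(234,408),30);hl=at(*P(112,416),30)
print(d,t,hr,hl,np.arctan2(*(t-d)[::-1]),(hr+hl)/2, np.arctan2(*(d-(hr+hl)/2)[::-1]))
print(tri(t=P(163,212),s=pix(547,180,210,170,4,360)))
from bench import robot
from scipy.spatial.transform import Rotation as Ro
s=robot.get_state();print(s['tool_pos'],Ro.from_quat(s['eef_rot']).as_matrix())
E
```

```text
[558.5  77.6] [649.6  83.6] [473.5  55.2] [475.  108.7] 0.06532648181698365 [474.3  81.9] -0.05098211945354521
(array([560.3,  77.8,  50.4]), np.float64(0.28717249942764056))
[435.8 262.7 247.2] [[-1.  -0.1  0. ]
 [-0.1  1.  -0. ]
 [-0.  -0.  -1. ]]
```

Emit:
drive_tool(plan=[{"delta_pos": [0.15, -0.6, -0.3], "angular": [0, 0, 0]}, {"delta_pos": [0.15, -0.7, -0.5], "angular": [0, 0, 0]}, {"delta_pos": [0.2, -0.7, -0.5], "angular": [0, 0, 0]}, {"delta_pos": [0.2, -0.7, -0.5], "angular": [0, 0, 0]}, {"delta_pos": [0.2, -0.7, -0.5], "angular": [0, 0, 0]}, {"delta_pos": [0.2, -0.7, -0.5], "angular": [0, 0, 0]}, {"delta_pos": [0.2, -0.4, -0.4], "angular": [0, 0, 0]}, {"delta_pos": [0, 0, 0], "angular": [0, 0, 0]}, {"delta_pos": [0, 0, 0], "angular": [0, 0, 0]}])

```text
time: 6.88
tool_pos: [487.7, 79.8, 118.4]
eef_rot: [-0.037, 0.999, -0.001, -0.001]
force: [-0.6, 0.1, 1.2]
finger_gap: 88.0
gripper_force: 0.0
```

Now down to z ≈ 10.5 and +4.5 in y.

Emit:
drive_tool(plan=[{"delta_pos": [0.03, 0.1, -0.6], "angular": [0, 0, 0]}, {"delta_pos": [0, 0, -0.7], "angular": [0, 0, 0]}, {"delta_pos": [0, 0, -0.7], "angular": [0, 0, 0]}, {"delta_pos": [0, 0, -0.4], "angular": [0, 0, 0]}, {"delta_pos": [0, 0, -0.2], "angular": [0, 0, 0]}, {"delta_pos": [0, 0, 0], "angular": [0, 0, 0]}, {"delta_pos": [0, 0, 0], "angular": [0, 0, 0]}])

```text
time: 7.47
tool_pos: [489.7, 87.3, 15.6]
eef_rot: [-0.04, 0.999, 0.0, 0.0]
force: [0.6, 0.1, 0.0]
finger_gap: 88.1
gripper_force: 0.0
```

Emit:
drive_tool(plan=[{"delta_pos": [0, -0.06, -0.1], "angular": [0, 0, 0]}, {"delta_pos": [0, 0, -0.02], "angular": [0, 0, 0]}, {"delta_pos": [0, 0, 0], "angular": [0, 0, 0]}, {"delta_pos": [0, 0, 0], "angular": [0, 0, 0]}])

```text
time: 7.8
tool_pos: [489.8, 84.0, 10.4]
eef_rot: [-0.039, 0.999, 0.0, 0.0]
force: [0.4, 1.1, -0.4]
finger_gap: 87.9
gripper_force: 0.0
```

Emit:
drive_tool(plan=[{"delta_pos": [0, 0, 0], "angular": [0, 0, 0]}, {"delta_pos": [0, 0, 0], "angular": [0, 0, 0]}, {"delta_pos": [0, 0, 0], "angular": [0, 0, 0]}, {"delta_pos": [0, 0, 0], "angular": [0, 0, 0]}, {"delta_pos": [0, 0, 0], "angular": [0, 0, 0]}, {"delta_pos": [0, 0, 0], "angular": [0, 0, 0]}, {"delta_pos": [0, 0, 0], "angular": [0, 0, 0]}, {"delta_pos": [0, 0, 0], "angular": [0, 0, 0]}], claw=25, squeeze=45)

```text
time: 8.47
tool_pos: [489.4, 83.9, 9.9]
eef_rot: [-0.039, 0.999, -0.0, -0.0]
force: [0.4, -0.0, 0.6]
finger_gap: 37.1
gripper_force: 14.5
```

Emit:
drive_tool(plan=[{"delta_pos": [0, 0, 0], "angular": [0, 0, 0]}, {"delta_pos": [0, 0, 0], "angular": [0, 0, 0]}, {"delta_pos": [0, 0, 0], "angular": [0, 0, 0]}, {"delta_pos": [0, 0, 0], "angular": [0, 0, 0]}])

```text
time: 8.8
tool_pos: [489.5, 83.9, 9.9]
eef_rot: [-0.039, 0.999, -0.0, 0.0]
force: [-0.1, -0.4, 1.6]
finger_gap: 32.1
gripper_force: 44.0
```

Emit:
drive_tool(plan=[{"delta_pos": [0, 0, 0.2], "angular": [0, 0, 0]}, {"delta_pos": [0, 0, 0.5], "angular": [0, 0, 0]}, {"delta_pos": [0, 0, 0.6], "angular": [0, 0, 0]}, {"delta_pos": [0, -0.2, 0.5], "angular": [0, 0, -0.1]}, {"delta_pos": [-0.1, -0.5, 0.2], "angular": [0, 0, -0.1]}, {"delta_pos": [-0.1, -0.6, 0], "angular": [0, 0, -0.1]}, {"delta_pos": [-0.1, -0.7, 0], "angular": [0, 0, -0.1]}, {"delta_pos": [-0.1, -0.7, 0], "angular": [0, 0, 0]}, {"delta_pos": [-0.1, -0.7, 0], "angular": [0, 0, 0]}, {"delta_pos": [0, -0.7, 0], "angular": [0, 0, 0]}])

```text
time: 9.63
tool_pos: [468.0, -81.2, 90.2]
eef_rot: [-0.02, 1.0, -0.0, -0.001]
force: [1.3, -0.7, -2.2]
finger_gap: 31.5
gripper_force: 44.0
```

Emit:
drive_tool(plan=[{"delta_pos": [0, -0.7, 0], "angular": [0, 0, 0]}, {"delta_pos": [0, -0.6, -0.1], "angular": [0, 0, 0]}, {"delta_pos": [0, -0.4, -0.2], "angular": [0, 0, 0]}, {"delta_pos": [0, -0.1, -0.2], "angular": [0, 0, 0]}, {"delta_pos": [0, 0, -0.1], "angular": [0, 0, 0]}, {"delta_pos": [0, 0, 0], "angular": [0, 0, 0]}, {"delta_pos": [0, 0, 0], "angular": [0, 0, 0]}])

```text
time: 10.22
tool_pos: [469.6, -149.8, 65.8]
eef_rot: [-0.021, 1.0, 0.001, -0.0]
force: [-0.7, -0.1, -1.7]
finger_gap: 31.7
gripper_force: 44.0
```

```bash
cat > look.py <<'E'
from bench import robot
import cv2,numpy as np,sys
from scipy.spatial.transform import Rotation as Ro
n=sys.argv[1]
b=robot.get_image("top")["color"];a=robot.get_image("scene")["color"]
def crop(I,x,y,w,h,s):
    c=cv2.resize(I[y:y+h,x:x+w],None,fx=s,fy=s,interpolation=cv2.INTER_CUBIC)
    for k in range(0,w,10): cv2.putText(c,str(x+k),(k*s,8),0,.3,(0,255,255));cv2.line(c,(k*s,8),(k*s,14),(0,255,255))
    for k in range(10,h,10): cv2.putText(c,str(y+k),(0,k*s+3),0,.3,(0,255,255));cv2.line(c,(20,k*s),(26,k*s),(0,255,255))
    return c
A=crop(b,296,180,64,98,6);B=crop(a,270,195,135,110,3)
o=np.zeros((588,789,3),np.uint8);o[:A.shape[0],:A.shape[1]]=A;o[:B.shape[0],384:]=B;cv2.imwrite(f"pics/{n}.png",o)
s=robot.get_state();R=Ro.from_quat(s['eef_rot']).as_matrix();print(s['tool_pos'],'yaw',-np.arctan2(R[0,1],R[1,1]),'tilt',R[:2,2],'q7',s['q'][6])
E
python3 look.py p3
```

```text
[ 469.8882253  -150.09216792   66.16683724] yaw 0.041141474676516264 tilt [0.00035019 0.00103191] q7 1.1144375129698765
```

View pics/p3.png

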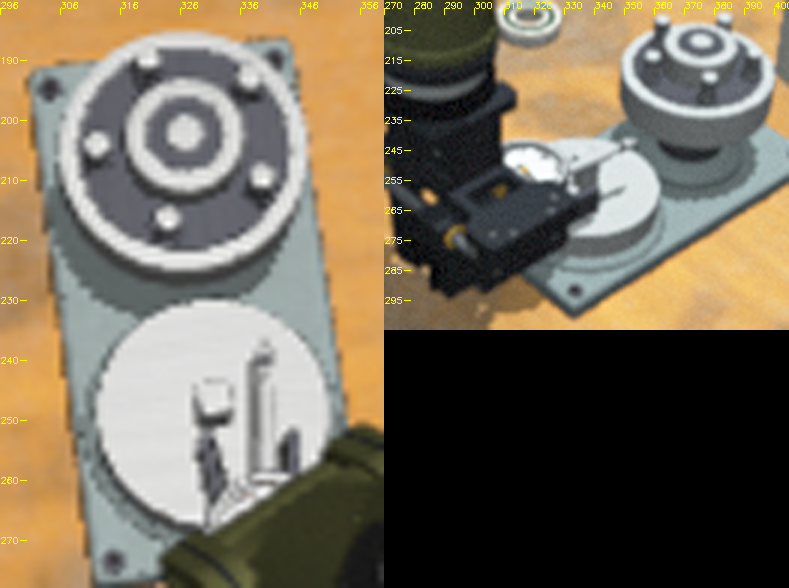

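```bash
python3 - <<'E'
from m import *
np.set_printoptions(precision=1,suppress=True)
def at(u,v,z):
    return least_squares(lambda p:proj('t',[p[0],p[1],z])-[u,v],[550,80]).x
P=lambda a,b:pix(a,b,296,180,6)
zb=66.2-9.9
a=at(*P(264,348),zb+35);b=at(*P(259,470),zb+35);print('stem',a,b,np.arctan2(*(a-b)[::-1]))
l1=at(*P(203,430),zb+22);l2=at(*P(213,500),zb+22);r=at(*P(290,432),zb+22);print('jaws',l1,l2,r)
print('post',at(*P(212,392),74),'pillar',at(*P(213,413),46),'hub',at(*P(183,151),96))
print(proj('t',[613.5,-138.3,74]), tri(t=P(264,348),s=pix(633,143,270,195,3,384)))
# base edge yaw
e=[at(*P(28,80),16),at(*P(95,580),16),at(*P(290,42),16),at(*P(345,400),16)]
print(e,np.arctan2(*(e[0]-e[1])[::-1]),np.arctan2(*(e[2]-e[3])[::-1]))
E
```

```text
stem [ 628.5 -159.2] [ 575.1 -151.5] -0.14371888313180187
jaws [ 597.7 -130. ] [ 566.5 -131.2] [ 593.3 -167.4]
post [ 615.1 -135.8] pillar [ 612.  -136.8] hub [ 718.6 -132.9]
[331.9 245.4] (array([ 631.5, -161. ,   89.1]), np.float64(1.0046725927890634))
[array([783.7, -69.1]), array([547.4, -78.1]), array([ 790.6, -191.6]), array([ 619.1, -198.4])] 0.03775192522553836 0.03989875611886273
```

```bash
python3 - <<'E'
from m import *
np.set_printoptions(precision=3,suppress=True)
P=lambda a,b:pix(a,b,296,180,6);Q=lambda a,b:pix(a,b,270,195,3,384)
def plane(c,p,q):
    f,a,b=K[c];d=[np.array([(u[0]-a)/f,(u[1]-b)/f,1]) for u in(p,q)];n=np.cross(*d);R=M[c][:,:3];N=R.T@n;off=n@M[c][:,3]
    return np.append(N,off)/np.linalg.norm(N)
for s0 in [(575,181),(580,178),(575,184)]:
    A=plane('t',P(264,348),P(259,470));B=plane('s',Q(633,143),Q(*s0));d=np.cross(A[:3],B[:3]);d/=np.linalg.norm(d)*np.sign(d[0]);
    # point at x=600
    p=np.linalg.solve(np.array([A[:3],B[:3],[1,0,0]]),[-A[3],-B[3],600]);print(d,'yaw',d[1]/d[0],'pitch',d[2]/d[0],p)
# same for gauge lying on bench
P2=lambda a,b:pix(a,b,225,240,6);Q2=lambda a,b:pix(a,b,210,170,4,360)
A=plane('t',P2(140,22),P2(156,140));B=plane('s',Q2(670,143),Q2(600,178));d=np.cross(A[:3],B[:3]);print('bench',d/d[0])
E
```

```text
[ 0.949 -0.127  0.287] yaw -0.1341765318438655 pitch 0.3021755812389252 [ 600.    -155.559   76.944]
[ 0.948 -0.127  0.292] yaw -0.1339730034281079 pitch 0.3080105623028836 [ 600.    -155.566   76.741]
[ 0.934 -0.123  0.336] yaw -0.13214830320469503 pitch 0.3603231163577086 [ 600.    -155.63    74.921]
bench [ 1.     0.062 -0.011]
```

```bash
python3 - <<'E'
from bench import robot
import cv2,numpy as np
b=robot.get_image("top")["color"];a=robot.get_image("scene")["color"]
def crop(I,x,y,w,h,s):
    c=cv2.resize(I[y:y+h,x:x+w],None,fx=s,fy=s,interpolation=cv2.INTER_CUBIC)
    for k in range(0,w,5): cv2.putText(c,str(x+k),(k*s,8),0,.3,(0,0,255));cv2.line(c,(k*s,8),(k*s,14),(0,0,255))
    for k in range(5,h,5): cv2.putText(c,str(y+k),(0,k*s+3),0,.3,(0,0,255));cv2.line(c,(20,k*s),(26,k*s),(0,0,255))
    return c
A=crop(b,322,232,32,40,9);B=crop(a,296,234,66,46,7)
o=np.zeros((360,288+462,3),np.uint8);o[:A.shape[0],:288]=A;o[:B.shape[0],288:]=B;cv2.imwrite("pics/p4.png",o)
E
```

```text
(no output)
```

View pics/p4.png

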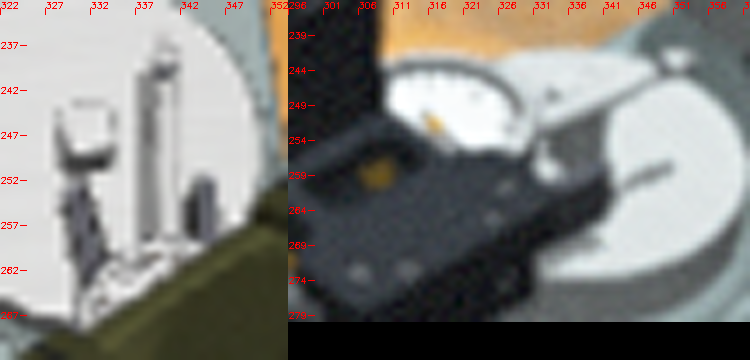

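```bash
python3 - <<'E'
from m import *
np.set_printoptions(precision=3,suppress=True)
P=lambda a,b:pix(a,b,322,232,9);Q=lambda a,b:pix(a,b,296,234,7,288)
def plane(c,p,q):
    f,a,b=K[c];d=[np.array([(u[0]-a)/f,(u[1]-b)/f,1]) for u in(p,q)];n=np.cross(*d);R=M[c][:,:3];N=R.T@n;off=n@M[c][:,3]
    return np.append(N,off)/np.linalg.norm(N)
print(tri(t=P(168,48),s=Q(680,58)))
for s0 in [(540,128),(560,119),(540,124)]:
    A=plane('t',P(169,70),P(169,235));B=plane('s',Q(672,63),Q(*s0));d=np.cross(A[:3],B[:3]);
    p=np.linalg.solve(np.array([A[:3],B[:3],[1,0,0]]),[-A[3],-B[3],600]);print('yaw',d[1]/d[0],'pitch',d[2]/d[0],p)
for y in(-150,-155,-160):print(y,proj('s',[613,y,91]),proj('t',[613,y,91]))
# model prediction with tool yaw .041
for yw in(.041,0,-.05,-.1):
  c,s=np.cos(yw),np.sin(yw);F=lambda g:np.array([470+c*(g[0]+58)-s*(g[1]+4),-150+s*(g[0]+58)+c*(g[1]+4),56.3+g[2]])
  for g in((101,0,35),(40,0,35),(66,-7,22),(12,0,56)):
    print(yw,g,F(g),'t',(proj('t',F(g))+.5-[322,232])*9-.5,'s',(proj('s',F(g))+.5-[296,234])*7-.5+[288,0])
E
```

```text
(array([ 630.321, -161.152,   91.545]), np.float64(0.09148701852745944))
yaw -0.10106465593319068 pitch 0.07745507871419496 [ 600.    -158.263   88.919]
yaw -0.1007000793967124 pitch 0.08540010204731342 [ 600.    -158.273   88.7  ]
yaw -0.10252042758788645 pitch 0.04573021820623199 [ 600.    -158.223   89.793]
-150 [341.46  242.646] [336.668 243.717]
-155 [343.103 243.895] [338.592 243.54 ]
-160 [344.753 245.15 ] [340.515 243.363]
0.041 (101, 0, 35) [ 628.702 -139.486   91.3  ] t [94.118 59.692] s [625.451  23.651]
0.041 (40, 0, 35) [ 567.754 -141.986   91.3  ] t [124.406 265.432] s [472.123 110.631]
0.041 (66, -7, 22) [ 594.019 -147.915   78.3  ] t [133.846 183.874] s [553.033 119.25 ]
0.041 (12, 0, 56) [ 539.777 -143.134  112.3  ] t [141.482 347.386] s [400.534  95.227]
0 (101, 0, 35) [ 629.  -146.    91.3] t [116.526  56.625] s [641.072  34.387]
0 (40, 0, 35) [ 568.  -146.    91.3] t [138.309 263.295] s [481.87  117.508]
0 (66, -7, 22) [ 594.  -153.    78.3] t [151.363 182.321] s [564.533 128.311]
0 (12, 0, 56) [ 540.  -146.   112.3] t [151.569 345.664] s [407.695 100.17 ]
-0.05 (101, 0, 35) [ 629.001 -153.952   91.3  ] t [144.002  54.098] s [659.353  48.069]
-0.05 (40, 0, 35) [ 568.077 -150.903   91.3  ] t [155.37  261.448] s [493.231 126.26 ]
-0.05 (66, -7, 22) [ 593.695 -159.194   78.3  ] t [172.799 181.379] s [577.886 139.802]
-0.05 (12, 0, 56) [ 540.112 -149.504  112.3  ] t [163.959 344.117] s [416.032 106.462]
-0.1 (101, 0, 35) [ 628.605 -161.893   91.3  ] t [171.582  52.908] s [676.746  62.379]
-0.1 (40, 0, 35) [ 567.91  -155.804   91.3  ] t [172.511 260.44 ] s [503.985 135.398]
-0.1 (66, -7, 22) [ 593.081 -165.364   78.3  ] t [194.266 181.484] s [590.466 151.761]
-0.1 (12, 0, 56) [ 540.05  -153.008  112.3  ] t [176.417 343.182] s [423.914 113.029]
```

Emit:
drive_tool(plan=[{"delta_pos": [-0.02, -0.02, -0.05], "angular": [0, 0, 0.35]}, {"delta_pos": [-0.02, -0.02, -0.05], "angular": [0, 0, 0.35]}, {"delta_pos": [0, 0, -0.05], "angular": [0, 0, 0.35]}, {"delta_pos": [0, 0, -0.05], "angular": [0, 0, 0.35]}, {"delta_pos": [0, 0, 0], "angular": [0, 0, 0]}, {"delta_pos": [0, 0, 0], "angular": [0, 0, 0]}])

```text
time: 10.92
tool_pos: [467.8, -153.5, 57.7]
eef_rot: [-0.089, 0.996, 0.0, -0.0]
force: [0.6, 0.4, -2.1]
finger_gap: 32.2
gripper_force: 44.0
```

```bash
python3 look.py p5; python3 - <<'E'
import cv2,numpy as np
from bench import robot
g=cv2.cvtColor(robot.get_image("top")["color"],cv2.COLOR_BGR2GRAY)
for v in (238,240,242,244,246,249,252,255,257,259): print(v,*g[v,324:352])
E
```

```text
[ 467.86852169 -153.55352411   57.85264515] yaw 0.17795884381679655 tilt [-7.02965339e-05  1.69448802e-04] q7 1.191096445192343
238 221 220 221 221 220 220 221 186 206 201 219 223 222 223 223 223 222 221 221 221 221 221 220 189 144 163 172 161
240 223 224 223 223 223 223 222 199 186 199 190 217 221 221 222 222 222 221 221 221 220 220 219 219 211 152 166 165
242 223 223 223 223 222 222 222 161 94 88 100 206 221 221 222 221 221 221 220 221 221 221 221 221 221 191 145 165
244 222 221 221 221 186 220 220 215 134 195 200 219 221 221 220 221 221 222 223 223 223 223 223 223 222 223 148 125
246 221 222 223 223 151 202 223 225 191 194 219 198 216 220 220 221 220 221 222 222 222 222 221 221 219 219 195 162
249 224 223 222 222 155 88 93 95 85 142 206 199 180 217 222 222 221 221 221 221 221 221 221 220 220 220 204 147
252 221 221 222 222 223 219 218 219 155 111 181 214 193 220 225 224 224 224 223 224 223 224 224 223 223 223 166 134
255 189 164 215 223 223 223 222 222 157 130 151 208 198 110 43 96 102 207 223 223 223 223 223 223 224 187 116 70
257 98 92 107 139 212 222 222 222 156 131 127 193 209 127 50 92 101 128 211 222 222 221 221 221 188 99 41 34
259 127 96 100 68 127 212 223 224 219 155 111 173 214 186 93 63 96 126 210 221 222 221 222 142 74 64 69 73
```

Emit:
drive_tool(plan=[{"delta_pos": [0.05, -0.02, 0], "angular": [0, 0, 0.2]}, {"delta_pos": [0.15, 0.006, 0], "angular": [0, 0, 0]}, {"delta_pos": [0.15, 0.006, 0], "angular": [0, 0, 0]}, {"delta_pos": [0.15, 0.006, 0], "angular": [0, 0, 0]}, {"delta_pos": [0.15, 0.006, 0], "angular": [0, 0, 0]}, {"delta_pos": [0.1, 0.004, 0], "angular": [0, 0, 0]}, {"delta_pos": [0.0, 0, 0], "angular": [0, 0, 0]}])

```text
time: 11.65
tool_pos: [499.5, -153.0, 57.9]
eef_rot: [-0.099, 0.995, 0.0, 0.001]
force: [0.8, 0.2, -2.4]
finger_gap: 31.5
gripper_force: 44.0
```

Emit:
drive_tool(plan=[{"delta_pos": [0.08, 0.003, 0], "angular": [0, 0, 0]}, {"delta_pos": [0.08, 0.003, 0], "angular": [0, 0, 0]}, {"delta_pos": [0.05, 0.002, 0], "angular": [0, 0, 0]}, {"delta_pos": [0, 0, 0], "angular": [0, 0, 0]}])

```text
time: 11.98
tool_pos: [506.7, -152.9, 57.9]
eef_rot: [-0.099, 0.995, 0.0, 0.0]
force: [-0.3, 0.3, -1.5]
finger_gap: 31.8
gripper_force: 44.0
```

Emit:
drive_tool(plan=[{"delta_pos": [0.04, 0, 0], "angular": [0, 0, 0]}, {"delta_pos": [0.04, 0, 0], "angular": [0, 0, 0]}, {"delta_pos": [0.03, 0, 0], "angular": [0, 0, 0]}, {"delta_pos": [0, 0, 0], "angular": [0, 0, 0]}])

```text
time: 12.32
tool_pos: [508.6, -153.1, 57.4]
eef_rot: [-0.099, 0.995, -0.0, -0.002]
force: [-4.3, -0.0, -1.5]
finger_gap: 31.7
gripper_force: 44.1
```

```bash
python3 - <<'E'
import cv2,numpy as np
from bench import robot
g=cv2.cvtColor(robot.get_image("top")["color"],cv2.COLOR_BGR2GRAY)
for v in (226,228,230,232,234,237,240,242,244,246,248,250,252): print(v,*g[v,318:348])
E
```

```text
226 91 75 64 62 63 63 64 64 61 62 62 113 168 106 72 78 93 97 99 99 100 99 150 165 168 167 169 167 168 169
228 102 101 102 102 99 97 98 96 96 98 98 108 124 107 102 100 99 100 100 99 154 167 169 169 170 169 169 169 168 168
230 101 101 100 101 101 99 100 97 138 129 131 132 178 190 214 219 195 195 162 168 169 168 170 171 171 170 170 169 170 169
232 115 101 100 139 209 220 224 224 225 221 159 117 168 213 195 218 221 221 221 222 221 222 211 163 165 169 170 168 168 171
234 155 208 221 222 222 223 223 223 223 223 159 135 146 206 207 182 216 223 223 222 222 222 222 223 221 198 175 169 169 169
237 223 223 221 222 221 220 219 221 221 221 223 158 97 172 217 200 220 224 222 223 223 222 223 223 223 223 224 223 220 165
240 223 224 224 225 226 225 225 225 225 225 225 161 136 132 197 208 133 56 97 104 165 218 224 224 223 223 191 135 88 73
242 223 223 223 140 101 98 126 213 226 225 224 159 134 100 178 218 171 78 89 101 139 214 223 223 150 87 73 75 80 84
244 223 223 223 127 62 92 92 136 213 223 189 223 219 216 179 211 197 95 48 95 106 144 98 73 75 80 84 88 90 82
246 222 222 222 218 122 74 95 119 142 214 153 204 170 184 221 186 151 139 119 81 71 75 79 84 88 90 82 66 61 58
248 224 223 223 223 220 125 103 102 68 130 150 211 173 187 225 175 100 71 75 79 85 88 92 82 67 62 60 60 59 61
250 224 224 223 224 224 160 93 91 85 124 116 180 151 94 71 76 80 84 89 92 85 72 67 63 55 58 61 60 60 62
252 222 222 222 223 223 223 123 47 48 65 69 69 68 65 63 85 91 94 88 76 72 71 70 73 62 59 59 61 61 62
```

Emit:
drive_tool(plan=[{"delta_pos": [0, 0, -0.03], "angular": [0, 0, 0]}, {"delta_pos": [0, 0, -0.03], "angular": [0, 0, 0]}, {"delta_pos": [0.04, 0, 0], "angular": [0, 0, 0]}, {"delta_pos": [0, 0, 0], "angular": [0, 0, 0]}])

```text
time: 12.7
tool_pos: [509.0, -153.2, 55.1]
eef_rot: [-0.099, 0.995, -0.0, -0.003]
force: [-8.1, 0.2, 2.0]
finger_gap: 31.9
gripper_force: 44.1
```

Emit:
drive_tool(plan=[{"delta_pos": [0, 0, 0], "angular": [0, 0, 0]}, {"delta_pos": [0, 0, 0], "angular": [0, 0, 0]}, {"delta_pos": [0, 0, 0], "angular": [0, 0, 0]}, {"delta_pos": [0, 0, 0], "angular": [0, 0, 0]}, {"delta_pos": [0, 0, 0], "angular": [0, 0, 0]}, {"delta_pos": [0, 0, 0], "angular": [0, 0, 0]}], claw=88)

```text
time: 13.2
tool_pos: [513.8, -153.0, 55.9]
eef_rot: [-0.099, 0.995, -0.0, 0.001]
force: [-0.9, -0.8, 0.4]
finger_gap: 69.6
gripper_force: 0.0
```

Emit:
drive_tool(plan=[{"delta_pos": [0, 0, 0.3], "angular": [0, 0, 0]}, {"delta_pos": [0, 0, 0.7], "angular": [0, 0, 0]}, {"delta_pos": [0, 0, 0.9], "angular": [0, 0, 0]}, {"delta_pos": [0, 0, 0.9], "angular": [0, 0, 0]}, {"delta_pos": [0, 0.5, 0.6], "angular": [0, 0, 0]}, {"delta_pos": [0, 0.9, 0], "angular": [0, 0, 0]}, {"delta_pos": [0, 0.9, 0], "angular": [0, 0, 0]}, {"delta_pos": [0, 0.9, 0], "angular": [0, 0, 0]}, {"delta_pos": [0, 0.9, 0], "angular": [0, 0, 0]}, {"delta_pos": [0, 0.7, 0], "angular": [0, 0, 0]}])

```text
time: 14.03
tool_pos: [512.9, 42.7, 192.2]
eef_rot: [-0.1, 0.995, 0.001, 0.001]
force: [0.2, 0.0, -0.1]
finger_gap: 88.4
gripper_force: 0.0
```

```bash
python3 - <<'E'
from bench import robot
import cv2,numpy as np
from scipy.spatial.transform import Rotation as Ro
b=robot.get_image("top")["color"];a=robot.get_image("scene")["color"]
cv2.imwrite("pics/rawt.png",b);cv2.imwrite("pics/raws.png",a)
def crop(I,x,y,w,h,s):
    c=cv2.resize(I[y:y+h,x:x+w],None,fx=s,fy=s,interpolation=cv2.INTER_CUBIC)
    for k in range(0,w,5): cv2.putText(c,str(x+k),(k*s,8),0,.3,(0,0,255));cv2.line(c,(k*s,8),(k*s,14),(0,0,255))
    for k in range(5,h,5): cv2.putText(c,str(y+k),(0,k*s+3),0,.3,(0,0,255));cv2.line(c,(20,k*s),(26,k*s),(0,0,255))
    return c
A=crop(b,312,222,40,75,8);B=crop(a,290,215,80,75,6)
o=np.zeros((600,800,3),np.uint8);o[:A.shape[0],:320]=A;o[:B.shape[0],320:]=B;cv2.imwrite("pics/p6.png",o)
s=robot.get_state();R=Ro.from_quat(s['eef_rot']).as_matrix();print(s['tool_pos'],'yaw',-np.arctan2(R[0,1],R[1,1]),s['q'][6],s['time'])
E
```

```text
[513.13712545  46.21178838 192.5751361 ] yaw 0.2075802119114849 1.0707644149598003 14.1333
```

View pics/p6.png

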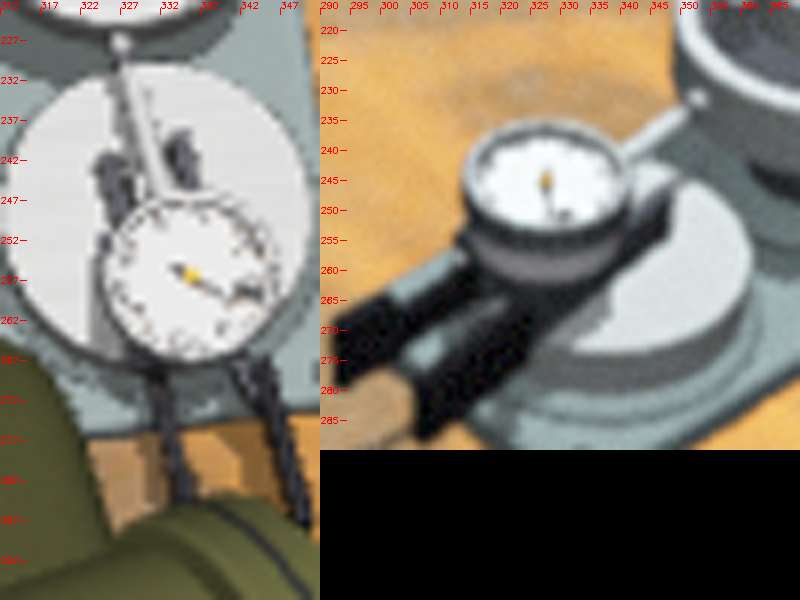

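```bash
python3 - <<'E'
from m import *
np.set_printoptions(precision=2,suppress=True)
P=lambda a,b:pix(a,b,312,222,8);Q=lambda a,b:pix(a,b,290,215,6,320)
print('dial',tri(t=P(189,275),s=Q(546,178)))
print('tip',tri(t=P(120,42),s=Q(698,98)))
obs=[((12,0,56),'t',P(189,275)),((12,0,56),'s',Q(546,178)),((60,0,35),'t',P(142,120)),((101,0,35),'t',None)]
t=tri(t=P(120,42),s=Q(698,98))[0];d=tri(t=P(189,275),s=Q(546,178))[0]
yw=np.arctan2(t[1]-d[1],t[0]-d[0]);print('yaw',yw,'len',np.hypot(*(t-d)[:2]))
# direction of stem & pointer on plane
def at(u,z):
    return least_squares(lambda p:proj('t',[p[0],p[1],z])-u,[550,-140]).x
s1=at(P(121,55),81);s2=at(P(160,188),81);print('stem yaw',np.arctan2(*(s1-s2)[::-1]))
c=at(P(191,273),102);p=at(P(228,294),102);z=at(P(250,293),102);print('ptr',np.arctan2(*(p-c)[::-1])+np.pi/2,'zero',np.arctan2(*(z-c)[::-1])+np.pi/2,np.hypot(*(z-c)),c)
h=[at(P(185,490),76),at(P(305,510),76)];print('handles',h)
for yw in(.1,.15,.2):
  g=d[:2]+np.array([33*np.cos(yw),33*np.sin(yw)]);print(yw,'mouth',g)
j=[at(P(105,160),68),at(P(178,138),68),at(P(192,190),68)];print('jaws',j)
E
```

```text
dial (array([ 580.23, -142.82,   98.68]), np.float64(0.2484912603018472))
tip (array([ 662.85, -129.16,   83.86]), np.float64(0.2105696474900185))
yaw 0.16383902559347469 len 83.74559865458644
stem yaw 0.1776700272086973
ptr -0.6221805127056976 zero -0.4287633180332502 19.870106452092063 [ 579.5  -142.94]
handles [array([ 514.11, -135.26]), array([ 504.01, -172.99])]
0.1 mouth [ 613.06 -139.52]
0.15 mouth [ 612.86 -137.89]
0.2 mouth [ 612.57 -136.26]
jaws [array([ 627.06, -120.71]), array([ 632.2 , -145.34]), array([ 614.3 , -148.13])]
```

Emit:
drive_tool(plan=[{"delta_pos": [0, -0.65, 0], "angular": [0, 0, -0.24]}, {"delta_pos": [0, -0.65, 0], "angular": [0, 0, -0.24]}, {"delta_pos": [0, -0.65, -0.2], "angular": [0, 0, -0.24]}, {"delta_pos": [0, -0.65, -0.2], "angular": [0, 0, -0.24]}, {"delta_pos": [0, -0.65, -0.2], "angular": [0, 0, -0.24]}, {"delta_pos": [0, -0.65, -0.2], "angular": [0, 0, -0.24]}, {"delta_pos": [0, -0.65, -0.2], "angular": [0, 0, -0.24]}, {"delta_pos": [0, 0, 0], "angular": [0, 0, 0]}, {"delta_pos": [0, 0, 0], "angular": [0, 0, 0]}])

```text
time: 14.88
tool_pos: [511.9, -145.7, 151.0]
eef_rot: [-0.013, 1.0, -0.001, -0.0]
force: [-0.2, 1.2, -0.1]
finger_gap: 88.0
gripper_force: 0.0
```

Emit:
drive_tool(plan=[{"delta_pos": [0, 0.2, -0.3], "angular": [0, 0, 0.1]}, {"delta_pos": [0, 0, -0.6], "angular": [0, 0, 0]}, {"delta_pos": [0, 0, -0.6], "angular": [0, 0, 0]}, {"delta_pos": [0, 0, -0.6], "angular": [0, 0, 0]}, {"delta_pos": [0, 0, -0.3], "angular": [0, 0, 0]}, {"delta_pos": [0, 0, 0], "angular": [0, 0, 0]}, {"delta_pos": [0, 0, 0], "angular": [0, 0, 0]}])

```text
time: 15.47
tool_pos: [512.6, -133.8, 55.6]
eef_rot: [-0.021, 1.0, 0.0, -0.0]
force: [0.3, 0.4, 0.5]
finger_gap: 88.0
gripper_force: 0.0
```

Emit:
drive_tool(plan=[{"delta_pos": [0, 0.08, 0], "angular": [0, 0, 0]}, {"delta_pos": [0, 0.08, 0], "angular": [0, 0, 0]}, {"delta_pos": [0, 0.08, 0], "angular": [0, 0, 0]}, {"delta_pos": [0, 0.08, 0], "angular": [0, 0, 0]}, {"delta_pos": [0, 0.06, 0], "angular": [0, 0, 0]}, {"delta_pos": [0, 0, 0], "angular": [0, 0, 0]}])

```text
time: 15.97
tool_pos: [512.6, -118.8, 55.8]
eef_rot: [-0.021, 1.0, 0.0, 0.0]
force: [-0.3, 0.4, 0.1]
finger_gap: 87.6
gripper_force: 0.0
```

```bash
python3 - <<'E'
import cv2,numpy as np
from bench import robot
im=robot.get_image("top")["color"];cv2.imwrite("pics/rawt2.png",im);g=cv2.cvtColor(im,cv2.COLOR_BGR2GRAY)
o=cv2.cvtColor(cv2.imread("pics/rawt.png"),cv2.COLOR_BGR2GRAY)
for v in (224,226,228,230,232,234,237,240,243,246,249): print(v,'old',*o[v,322:340],' new',*g[v,322:340])
E
```

```text
224 old 137 190 208 208 206 207 206 187 167 133 104 88 79 66 63 76 93 100  new 134 188 205 206 203 204 203 186 165 132 102 86 78 64 61 75 93 98
226 old 65 64 64 62 158 147 86 65 64 63 70 78 96 98 98 100 100 101  new 64 64 64 63 64 65 168 120 72 63 69 77 91 97 99 98 99 99
228 old 101 100 98 76 121 144 99 97 101 102 101 101 100 101 100 100 153 169  new 100 98 97 96 97 95 134 121 103 101 99 99 99 99 99 100 151 167
230 old 102 101 100 87 68 178 190 217 222 220 220 220 197 196 162 169 170 170  new 100 100 100 97 108 119 167 199 217 217 218 218 195 193 159 166 168 168
232 old 210 220 221 159 138 155 220 213 223 224 225 223 222 222 222 223 221 223  new 207 219 223 224 159 134 131 212 201 218 223 222 221 221 220 192 213 222
234 old 224 223 224 220 157 129 193 213 188 218 223 223 224 224 223 223 223 223  new 222 222 222 222 219 155 160 198 211 167 213 221 164 93 60 64 65 68
237 old 222 221 220 221 157 134 138 203 212 168 216 224 225 224 223 224 223 223  new 220 220 217 220 215 153 128 162 216 130 52 55 63 65 64 64 64 63
240 old 227 226 226 200 222 161 134 164 215 204 118 62 96 107 210 224 224 225  new 225 225 224 180 165 216 144 90 77 73 76 79 66 43 49 59 47 53
243 old 225 163 77 100 101 124 134 133 166 218 192 119 68 97 141 216 225 225  new 223 222 132 71 68 71 77 82 86 77 66 62 63 61 64 59 61 61
246 old 222 223 156 79 95 95 76 201 128 173 213 223 227 216 219 226 226 196  new 76 76 80 84 74 61 56 54 57 56 58 58 56 55 57 54 56 55
249 old 227 227 227 143 74 121 200 142 220 165 194 229 235 234 233 181 227 231  new 78 64 58 57 58 57 59 58 57 58 56 58 57 56 56 57 58 57
```

Emit:
drive_tool(plan=[{"delta_pos": [0, 0.05, 0], "angular": [0, 0, 0]}, {"delta_pos": [0, 0.05, 0], "angular": [0, 0, 0]}, {"delta_pos": [0, 0, 0], "angular": [0, 0, 0]}, {"delta_pos": [0, -0.4, 0], "angular": [0, 0, 0]}, {"delta_pos": [0, 0, 0.4], "angular": [0, 0, 0]}, {"delta_pos": [0, 0, 0.8], "angular": [0, 0, 0]}, {"delta_pos": [0, 0, 0.8], "angular": [0, 0, 0]}, {"delta_pos": [-0.2, 0.2, 0.8], "angular": [0, 0, 0]}, {"delta_pos": [-0.4, 0.5, 0.4], "angular": [0, 0, 0]}, {"delta_pos": [-0.4, 0.7, 0], "angular": [0, 0, 0]}])

```text
time: 16.85
tool_pos: [474.3, -77.3, 186.4]
eef_rot: [-0.017, 1.0, -0.001, 0.004]
force: [0.0, 1.2, -0.2]
finger_gap: 88.1
gripper_force: 0.0
```

Emit:
drive_tool(plan=[{"delta_pos": [0, 0.8, 0], "angular": [0, 0, 0]}, {"delta_pos": [0, 0.8, 0], "angular": [0, 0, 0]}, {"delta_pos": [0, 0.8, 0], "angular": [0, 0, 0]}, {"delta_pos": [0, 0.5, 0], "angular": [0, 0, 0]}, {"delta_pos": [0, 0, 0], "angular": [0, 0, 0]}])

```text
time: 17.27
tool_pos: [472.6, 46.2, 184.0]
eef_rot: [-0.024, 1.0, 0.002, 0.001]
force: [-0.3, 0.9, 0.1]
finger_gap: 87.8
gripper_force: 0.0
```

```bash
cat > pose.py <<'E'
from m import *
from bench import robot
import cv2
from scipy.spatial.transform import Rotation as Ro
im=robot.get_image("top")["color"];sc=robot.get_image("scene")["color"];cv2.imwrite("pics/rawt3.png",im);cv2.imwrite("pics/raws3.png",sc)
g=cv2.cvtColor(im,cv2.COLOR_BGR2GRAY).astype(float)
# stem: bright ridge right of dark line; compare with synthetic template via calibrated shift: print sub-pixel ridge
up=cv2.resize(g,None,fx=4,fy=4,interpolation=cv2.INTER_CUBIC)
pts=[]
for v in range(230,246,2):
    r=g[v,320:342];k=np.argmin(np.diff(r)[:18]*-1+0)  # steepest dark->bright step
    pts.append((320+k+.5,v));
print(pts)
s=robot.get_state();R=Ro.from_quat(s['eef_rot']).as_matrix();print(s['tool_pos'],'yaw',-np.arctan2(R[0,1],R[1,1]),s['q'][6],s['time'])
for v in (224,226,228,230,232,234,237,240,243,246,249): print(v,*g[v,318:346].astype(int))
E
python3 pose.py
```

```text
[(np.float64(328.5), 230), (np.float64(321.5), 232), (np.float64(328.5), 234), (np.float64(329.5), 236), (np.float64(329.5), 238), (np.float64(329.5), 240), (np.float64(336.5), 242), (np.float64(328.5), 244)]
[472.12790921  40.59621837 183.46438318] yaw 0.04201668525114129 0.8912768909541101 17.3667
224 70 85 97 121 136 189 205 207 204 204 204 186 165 132 104 88 78 64 61 75 93 98 98 151 166 168 169 169
226 89 74 64 62 63 62 63 64 64 62 157 172 93 60 70 78 94 97 98 98 98 99 151 165 166 166 169 167
228 101 101 101 102 99 98 97 98 96 98 122 132 96 98 100 100 100 100 100 100 153 168 168 169 169 169 169 168
230 100 100 100 101 101 100 100 98 138 129 107 196 181 210 218 219 194 195 161 166 169 167 170 170 170 170 169 169
232 115 99 100 138 208 219 223 223 220 158 124 192 209 172 214 222 221 220 220 222 220 221 210 161 166 169 168 168
234 153 208 220 222 221 222 222 222 222 158 107 176 215 188 215 222 221 222 222 222 222 221 221 223 221 196 173 167
237 223 222 222 221 220 219 219 220 220 157 133 151 210 203 180 216 222 223 222 222 222 222 222 222 223 222 222 222
240 222 223 223 225 224 225 224 184 153 154 139 114 187 216 191 123 110 105 140 213 222 223 223 223 223 222 221 222
243 224 224 224 224 223 223 158 75 92 109 89 122 171 216 193 136 72 96 117 210 223 223 223 223 222 222 221 222
246 222 221 221 221 221 221 222 127 98 104 58 175 160 207 189 208 216 185 171 161 212 222 222 223 223 223 223 222
249 224 226 225 225 225 225 225 200 159 161 139 182 177 227 234 232 231 204 196 198 179 138 155 167 159 213 222 222
```

```bash
cat > dial.py <<'E'
from m import *
import cv2,sys
I={'t':cv2.imread(sys.argv[1]),'s':cv2.imread(sys.argv[2])}
np.set_printoptions(precision=2,suppress=True,linewidth=200)
c0=np.array([581,-139,102.])
cs={}
for c in I:
    u=proj(c,c0).round().astype(int);im=I[c].astype(float);y,x=np.mgrid[u[1]-6:u[1]+7,u[0]-6:u[0]+7]
    p=im[u[1]-6:u[1]+7,u[0]-6:u[0]+7];w=np.clip(p[...,2]-p[...,0]-40,0,None);cs[c]=np.array([(w*x).sum(),(w*y).sum()])/w.sum();print(c,'expected',u,'hub',cs[c],w.sum())
C,e=tri(**cs);print('hub 3d',C,e)
a=np.arange(-180,180,6)
def prof(c,r0,r1):
    # centre per view at z plane 102 through the observed hub pixel
    q=least_squares(lambda p:proj(c,[p[0],p[1],102])-cs[c],C[:2]).x
    g=cv2.cvtColor(I[c],cv2.COLOR_BGR2GRAY);o=[]
    for t in np.radians(a):
        m=np.array([proj(c,[q[0]+r*np.sin(t),q[1]-r*np.cos(t),102]) for r in np.linspace(r0,r1,8)],np.float32)
        o.append(cv2.remap(g,m[None,:,0],m[None,:,1],cv2.INTER_CUBIC).mean())
    return np.array(o)
for c in I:
    for n,r in(('ptr',(7,14)),('zero',(17,21))):
        p=prof(c,*r);k=np.argsort(p)[:4];print(c,n,'darkest world angle from -y (deg):',a[k],p[k].astype(int));
        d=np.clip(np.median(p)-p,0,None)**2; b=a[k[0]]; m=np.abs((a-b+180)%360-180)<=18; print('   centroid',b+(d[m]*((a[m]-b+180)%360-180)).sum()/d[m].sum())
E
python3 dial.py pics/rawt3.png pics/raws3.png; echo before; python3 dial.py pics/rawt.png pics/raws.png
```

```text
t expected [334 255] hub [333.58 256.39] 302.0
s expected [326 242] hub [325.59 243.45] 143.0
hub 3d [ 579.48 -138.61   98.36] 0.2431085572319489
t ptr darkest world angle from -y (deg): [-54 -60 -48 -66] [159 163 191 197]
   centroid -56.49210976543154
t zero darkest world angle from -y (deg): [-30 -24 -36 156] [ 92 124 149 188]
   centroid -28.957677078318284
s ptr darkest world angle from -y (deg): [-54 -60 -48 -66] [213 218 226 233]
   centroid -55.52812600450016
s zero darkest world angle from -y (deg): [-30 -24 108 156] [138 171 171 176]
   centroid -29.710977842384725
before
t expected [334 255] hub [335.39 255.95] 231.0
s expected [326 242] hub [327.22 244.54] 93.0
hub 3d [ 579.99 -143.23   98.36] 0.1630850885216546
t ptr darkest world angle from -y (deg): [-42 -36 -48 -30] [173 178 192 201]
   centroid -40.07155156911967
t zero darkest world angle from -y (deg): [-24 -18 -30 -66] [ 96 118 164 182]
   centroid -22.024728000646107
s ptr darkest world angle from -y (deg): [-36 -42 -30 -48] [202 207 215 222]
   centroid -37.9620974082079
s zero darkest world angle from -y (deg): [-24 -18 -30 -36] [151 167 178 194]
   centroid -24.526721551770745
```

Emit:
drive_tool(plan=[{"delta_pos": [0.38, -0.64, -0.12], "angular": [0, 0, 0.28]}, {"delta_pos": [0.38, -0.64, -0.12], "angular": [0, 0, 0.28]}, {"delta_pos": [0.38, -0.64, -0.12], "angular": [0, 0, 0.28]}, {"delta_pos": [0.38, -0.64, -0.12], "angular": [0, 0, 0.28]}, {"delta_pos": [0.38, -0.64, -0.12], "angular": [0, 0, 0.28]}, {"delta_pos": [0.38, -0.64, -0.12], "angular": [0, 0, 0.28]}, {"delta_pos": [0.38, -0.64, -0.12], "angular": [0, 0, 0.28]}, {"delta_pos": [0, 0, 0], "angular": [0, 0, 0]}, {"delta_pos": [0, 0, 0], "angular": [0, 0, 0]}, {"delta_pos": [0, 0, 0], "angular": [0, 0, 0]}])

```text
time: 18.2
tool_pos: [577.6, -139.7, 149.5]
eef_rot: [-0.117, 0.993, 0.0, -0.001]
force: [1.0, 0.9, -0.5]
finger_gap: 88.4
gripper_force: 0.0
```

Descend to 86.

Emit:
drive_tool(plan=[{"delta_pos": [0.03, 0.01, -0.4], "angular": [0, 0, 0]}, {"delta_pos": [0, 0, -0.5], "angular": [0, 0, 0]}, {"delta_pos": [0, 0, -0.4], "angular": [0, 0, 0]}, {"delta_pos": [0, 0, -0.2], "angular": [0, 0, 0]}, {"delta_pos": [0, 0, 0], "angular": [0, 0, 0]}, {"delta_pos": [0, 0, 0], "angular": [0, 0, 0]}, {"delta_pos": [0, 0, 0], "angular": [0, 0, 0]}])

```text
time: 18.78
tool_pos: [580.4, -138.1, 90.9]
eef_rot: [-0.118, 0.993, -0.0, 0.001]
force: [-0.2, 0.1, 0.4]
finger_gap: 88.2
gripper_force: 0.0
```

Emit:
drive_tool(plan=[{"delta_pos": [-0.03, -0.02, -0.11], "angular": [0, 0, 0]}, {"delta_pos": [0, 0, 0], "angular": [0, 0, 0]}, {"delta_pos": [0, 0, 0], "angular": [0, 0, 0]}])

```text
time: 19.03
tool_pos: [578.6, -139.5, 85.8]
eef_rot: [-0.118, 0.993, -0.0, 0.0]
force: [-0.2, 0.2, 0.0]
finger_gap: 88.1
gripper_force: 0.0
```

Emit:
drive_tool(plan=[{"delta_pos": [0, 0, 0], "angular": [0, 0, 0]}, {"delta_pos": [0, 0, 0], "angular": [0, 0, 0]}, {"delta_pos": [0, 0, 0], "angular": [0, 0, 0]}, {"delta_pos": [0, 0, 0], "angular": [0, 0, 0]}, {"delta_pos": [0, 0, 0], "angular": [0, 0, 0]}, {"delta_pos": [0, 0, 0], "angular": [0, 0, 0]}], claw=45, squeeze=15)

```text
time: 19.53
tool_pos: [578.4, -137.1, 85.7]
eef_rot: [-0.119, 0.993, 0.001, -0.0]
force: [-1.2, 3.8, 2.2]
finger_gap: 55.1
gripper_force: 15.0
```

Emit:
drive_tool(plan=[{"delta_pos": [0, 0.06, 0], "angular": [0, 0, 0]}, {"delta_pos": [0, 0, 0], "angular": [0, 0, -0.5]}, {"delta_pos": [0, 0, 0], "angular": [0, 0, -0.6]}, {"delta_pos": [0, 0, 0], "angular": [0, 0, -0.6]}, {"delta_pos": [0, 0, 0], "angular": [0, 0, -0.6]}, {"delta_pos": [0, 0, 0], "angular": [0, 0, -0.6]}, {"delta_pos": [0, 0, 0], "angular": [0, 0, -0.6]}, {"delta_pos": [0, 0, 0], "angular": [0, 0, -0.6]}, {"delta_pos": [0, 0, 0], "angular": [0, 0, -0.6]}, {"delta_pos": [0, 0, 0], "angular": [0, 0, 0]}])

```text
time: 20.37
tool_pos: [578.4, -136.2, 85.6]
eef_rot: [0.117, 0.993, 0.0, -0.0]
force: [-2.6, 3.3, 2.8]
finger_gap: 55.3
gripper_force: 15.0
```

```bash
python3 -c "
from bench import robot
s=robot.get_state();print(s['tool_pos'],s['eef_rot'],s['force'],s['wrist_torque'])"
```

```text
[ 578.41129707 -136.22643586   85.63732455] [ 1.17039482e-01  9.93127210e-01  6.92253103e-05 -3.15614615e-04] [-2.55489104  3.26346459  2.80487155] [0.71143886 0.41256825 0.0524684 ]
```

Turned 0.47 rad. Release, lift, clear away and check.

Emit:
drive_tool(plan=[{"delta_pos": [0, 0, 0], "angular": [0, 0, 0]}, {"delta_pos": [0, 0, 0], "angular": [0, 0, 0]}, {"delta_pos": [0, 0, 0], "angular": [0, 0, 0]}, {"delta_pos": [0, 0, 0], "angular": [0, 0, 0]}, {"delta_pos": [0, 0, 0.3], "angular": [0, 0, 0]}, {"delta_pos": [0, 0, 0.8], "angular": [0, 0, 0]}, {"delta_pos": [0, 0, 0.9], "angular": [0, 0, 0]}, {"delta_pos": [-0.2, 0.3, 0.5], "angular": [0, 0, 0]}, {"delta_pos": [-0.4, 0.7, 0], "angular": [0, 0, 0]}, {"delta_pos": [-0.5, 0.7, 0], "angular": [0, 0, 0]}], claw=88)

```text
time: 21.2
tool_pos: [536.6, -69.4, 187.9]
eef_rot: [0.118, 0.993, 0.0, 0.003]
force: [0.1, 0.6, -1.6]
finger_gap: 87.8
gripper_force: 0.0
```

Emit:
drive_tool(plan=[{"delta_pos": [-0.5, 0.7, 0], "angular": [0, 0, 0]}, {"delta_pos": [-0.5, 0.7, 0], "angular": [0, 0, 0]}, {"delta_pos": [-0.5, 0.7, 0], "angular": [0, 0, 0]}, {"delta_pos": [-0.2, 0.7, 0], "angular": [0, 0, 0]}, {"delta_pos": [0, 0.6, 0], "angular": [0, 0, 0]}, {"delta_pos": [0, 0, 0], "angular": [0, 0, 0]}, {"delta_pos": [0, 0, 0], "angular": [0, 0, 0]}, {"delta_pos": [0, 0, 0], "angular": [0, 0, 0]}])

```text
time: 21.87
tool_pos: [467.0, 66.2, 185.9]
eef_rot: [0.117, 0.993, -0.0, 0.0]
force: [0.2, 0.6, -0.9]
finger_gap: 87.8
gripper_force: 0.0
```

```bash
python3 pose.py; python3 dial.py pics/rawt3.png pics/raws3.png
```

```text
[(np.float64(328.5), 230), (np.float64(321.5), 232), (np.float64(328.5), 234), (np.float64(329.5), 236), (np.float64(329.5), 238), (np.float64(329.5), 240), (np.float64(336.5), 242), (np.float64(328.5), 244)]
[466.94322616  65.51135565 185.63055333] yaw -0.23621238010420026 0.6415990469376442 21.9667
224 68 85 97 121 133 187 203 203 202 202 201 184 163 131 102 88 77 63 60 74 93 97 98 150 163 166 167 167
226 88 73 64 62 61 62 61 61 62 62 151 167 97 62 67 76 93 96 97 98 97 99 148 162 163 165 167 166
228 102 100 100 101 98 97 96 96 95 78 116 129 94 97 99 99 98 97 98 98 150 165 165 167 166 167 165 166
230 99 99 98 99 99 100 98 96 136 126 108 194 177 207 217 217 193 191 159 165 167 166 168 168 168 168 168 167
232 113 98 98 136 205 216 221 222 219 155 124 189 205 169 212 220 220 219 219 219 218 220 208 159 162 167 167 166
234 152 205 218 220 220 220 221 221 221 155 107 176 213 180 214 220 221 221 221 221 220 220 221 220 220 194 172 167
237 221 220 221 219 218 217 216 218 219 155 132 148 208 201 178 215 221 221 220 221 220 220 221 220 221 221 221 221
240 221 221 222 223 223 223 223 183 151 
[... 297 characters left out ...]
220
249 223 224 225 224 224 223 224 161 195 171 135 149 146 221 232 230 155 219 230 199 190 144 173 210 166 210 221 220
t expected [334 255] hub [333.59 256.38] 307.0
s expected [326 242] hub [325.58 243.46] 141.0
hub 3d [ 579.47 -138.62   98.36] 0.22977668797011574
t ptr darkest world angle from -y (deg): [-54 -60 -48 -66] [154 160 184 194]
   centroid -56.21331121557694
t zero darkest world angle from -y (deg): [-54 -60 -48 126] [ 79  96 159 167]
   centroid -56.14259720685183
s ptr darkest world angle from -y (deg): [-54 -48 -60 -42] [199 213 213 234]
   centroid -53.90926194150281
s zero darkest world angle from -y (deg): [-54 -48 -60  78] [136 173 181 190]
   centroid -53.60685720353496
```

```bash
python3 -c "
from bench import robot
print(robot.hand_in())"
```

```text
the job is handed in; nothing more can be done
None
```

The gauge is clipped on the post with its plunger pressed against the hub rim by about 2.9 mm, the zero mark reads within about 1° of the pointer in both cameras, and I handed the job in at about 22 s (no verdict came back).

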